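# Open the sprung lid of the glaze pot and dip the dauber

### The job

At the fruit stall, get the dauber loaded: pull the glaze pot's sprung lid straight up by its T-handle, gently, just to its rubber stop, swing it clockwise (seen from above) off the pot as far as it goes and ease it down into its rest so that it stays open by itself; never let it snap down. Then take the dauber (the stick with the wide flat head), dip its head into the pot until the whole head is below the rim, and stand it upright in the middle of the round plate. Leave the muddler and the jar standing where they are.

Things in the scene. Friction and masses are not known exactly. Their poses are not given: they have to be found in the camera images.
- stand: fixed steel stand on a base plate 110 x 240 x 12 mm. Origin on the table under the spindle axis; its y axis points to the pot, z up. The pot is 130 mm along y. On the +x and -y sides of the spindle, 20 to 50 mm from its axis, stands the aluminium gate of the cross pin, its top at most 152 mm above the table.
- lift (a joint): lift of the spindle (with lid and handle), 0 m = lid closed on the pot, growing upwards. Spring and weight pull it down with 5 N when shut, 8 N at the top. Its stop is in the gate, clamped each time at another height: somewhere between 30 and 65 mm of lift; feel for it. The lid can swing only in the last 8 mm below the stop.
- buffer (a joint): squeeze of the black rubber stop at the top of the gate, m: 0 until it is pulled on with more than about 20 N, 2.5 mm at 40 N, which is too hard.
- swing (a joint): swing of lid and handle about the spindle, rad, 0 = over the pot, growing clockwise seen from above, end stop 1.40. From 0.2 to 1.0 the cross pin rides on a sill 9 mm below the stop; beyond about 1.14 it can sink into the rest, a notch 14 mm below the stop, where the spring holds the lid open.
- handle (a point): centre of the T-handle's black, grippy rubber bar on top of the spindle: 70 mm long along the point's y axis, 16 mm wide (x), 14 mm high; it rises and turns with the lid. 185 mm above the table when shut. The lid's steel arm (14 mm wide, top 26 mm below this point) runs below it along +y and carries the lid 130 mm out.
- lid_centre (a point): underside centre of the lid, a steel disc of radius 53 mm, hung from the arm on a 10 mm rod.
- pot_mouth (a point): centre of the open pot's mouth, at rim height (90 mm above the table), z up. Inside radius 40 mm at the floor, 46 mm at the rim, wall 4 mm, inner floor 16 mm above the table.
- dauber: loose dauber standing upright: white flat round head 44 mm across and 26 mm high (shoulder to 32 mm), pale wooden handle 23 mm thick between 110 and 155 mm, 165 mm tall in all, about 130 g. Origin at the centre of the head's flat underside, z up along the handle. It shares three spots to the robot's right with the muddler and the jar.
- dauber_grip (a point): point on the dauber's axis 135 mm above its underside, where to grip it.
- plate: fixed round steel plate, radius 52 mm, flat top 10 mm above the table. Origin under its centre. To the robot's left; a square tile of like size is its neighbour.
- muddler: loose wooden muddler standing upright, a plain stick 40 mm across at the foot, 30 mm above, 150 mm tall, no head. Origin under its foot. To be left alone.
- jar: loose clear jar with a steel cap, radius 33 mm, 105 mm tall. Origin under its foot. To be left alone.

How it is judged (in metres and radians):
On the way, in this order (a step that is already met when the one before it is completed fails the run):
1. the lid rests open in its notch by itself, let go (value of joint swing above 1.05 rad and value of joint lift above 0.01 m and velocity of joint lift between -0.02 and 0.02 m/s and contact force between the fingers and stand below 0.3 N), for 0.3 s.
2. the held dauber's underside is more than 22 mm below the pot's rim, inside the pot (horizontal distance between dauber and pot_mouth below 0.03 m and z of dauber in the frame of pot_mouth below -0.022 m and contact force between the fingers and dauber above 1 N), for 0.15 s.
At the end, for the whole second after the job is handed in: the lid stands open in its rest (swing over 1.05 rad, lift over 10 mm) and the dauber stands upright (within 0.1 rad) and still on the round plate, its axis within 25 mm of the plate's centre (value of joint swing above 1.05 rad and value of joint lift above 0.01 m and horizontal distance between dauber and plate below 0.025 m and height (world z) of dauber between 0.006 and 0.014 m and angle between dauber's own z axis and vertical below 0.1 rad and linear speed of dauber below 0.02 m/s); the robot touches nothing.
It fails at once if the lid is yanked against its rubber stop (over about 40 N) (value of joint buffer above 0.0025 m).
It fails at once if the lid snaps down (faster than 0.5 m/s) (velocity of joint lift below -0.5 m/s).
It fails at once if the muddler is moved by more than 30 mm or tipped (distance of muddler from where it was at the start of the episode above 0.03 m or angle between muddler's own z axis and vertical above 0.4 rad).
It fails at once if the jar is moved by more than 30 mm or tipped (distance of jar from where it was at the start of the episode above 0.03 m or angle between jar's own z axis and vertical above 0.4 rad).
It also fails if it takes over 61 s, if anything falls off the work surface, if the arm or the gripper's body presses on something with over 40 N, if the wrist force passes 120 N, or if a joint passes its speed limit or range.

### The arm

A 6-joint arm with a two-finger parallel gripper is mounted at the origin on the work surface. World frame = base frame: x ahead of the robot, y to its left, z up, the work surface at z = 0. Lengths are in m, angles in degrees, forces in N, time in s.
With the tool pointing down it reaches from about 0.325 to 0.775 m from the base axis. Payload 5.5 kg.
Tool frame: the origin (TCP) lies at the very end of the fingers, on their centre line; the grasp point (between the pads) lies 19 mm behind it; z points along the fingers, y is the line along which they close (so a half turn about z gives the same grasp; the last joint's range is limited). The gripper opens to 85 mm and grips with 20 to 120 N. Pads are 22 mm wide; open, the fingers measure 114 mm over their backs; the gripper's body (76 mm by 85 mm) begins 54 mm behind the grasp point. The pads swing forward as they close: fully open they stand 13 mm farther back than shut.
Start: joints at [67.741, 5.22, 70.514, -0, 104.267, -3.249], TCP at [0.195, 0.567, 0.231] pointing down, gripper open.
Joint ranges: [-164.24, 164.24], [-49.07, 125.15], [9.68, 141.18], [-86.29, 266.29], [3.28, 154.24], [-151.56, 151.56]. Speed limits (degrees/s): [147.25, 147.25, 172.46, 180, 180, 180].

### API

Orientations are given as a 3x3 rotation matrix whose columns are the frame's x, y, z axes.
In Python, from cell import manip gives the robot as it stands.
- The arm moves only by the shell command python3 -m pendant 'ROWS' [FORCE]. ROWS is JSON, a list of rows, each an object of numbers: "wx", "wy", "wz": the turn, a rotation vector about the tool's x, y, z in degrees; "dx", "dy", "dz": the shift along the tool's x, y, z in mm; "grip": the finger opening in mm, from 0 to 85.4. A call has 1 to 12 rows; each row is the pose to reach, as a shift and turn from the pose commanded when the call began, along the tool's axes at that moment; what a row does not reach only later rows make up. A row lasts 1/10 s, in which the tool goes at most 50 mm and 8.59 degrees, less where a joint would pass 70% of its speed; a pose out of reach is approached as far as the arm can. A call with a gripper value outside its range is refused whole. The fingers move at their own pace and stop on an object; FORCE is the grip in N (left out, the last holds). Time passes only in rows, so rows that repeat a pose let the fingers close. It gives the time, the measured TCP pose, the force, the opening and the grip force at its end, in the units of the state.
- manip.read_state(): the state, without advancing time (a new reading comes with each control period).
- manip.get_image(name): name is "scene" or "top"; returns a dict with "image" (420x560x3 uint8, red, green, blue), "intrinsics" (3x3 intrinsics, pixels), "rvec" (rotation vector, rad) and "tvec" (3), from world to camera coordinates, as OpenCV has them. Camera axes: x right, y down, z forward; pixel columns grow to the right and rows downward; lengths in m; the calibration is good to about 2 mm. A picture is of the moment at which its call begins. There is no depth.
- manip.hand_in(): hands the job in; it is judged then, once.
The state is a dict: "time_s": time; "joint_pos": joint angles; "joint_vel": joint speeds; "tau": joint torques, N m; "position": TCP position; "orientation": TCP orientation; "ft_force": force on the tool from outside, world axes, zero at the start; "ft_torque": the same for the moment, N m; "width": finger opening in m; "grasp_force": force on a finger pad.
Only numpy, scipy, OpenCV 4.12 (cv2) and the standard library are available. Lean on these libraries where they do the work, as an engineer would, in place of code of your own. Each camera call takes 0.05 s, during which the arm holds its last target. There are 200 camera calls.

## Working session

There is one attempt and no reset: what is moved stays moved. The work goes in short steps, Python scripts to look and compute and a shell command to move; the robot and the scene stay as the last step left them, time stands still between calls to the robot, and variables do not carry over. Pictures are saved under pics/ and viewed, at most 10 in all, crops included, and the job is handed in when it is done.

```bash
ls; mkdir -p pics; python3 - <<'E'
from cell import manip
import cv2,pickle
for n in("scene","top"):
    d=manip.get_image(n); pickle.dump(d,open(f'pics/{n}0.pkl','wb'))
    cv2.imwrite(f'pics/{n}0.png',cv2.resize(d["image"][:,:,::-1],(800,600),interpolation=cv2.INTER_CUBIC))
    print(d["intrinsics"],d["rvec"],d["tvec"])
s=manip.read_state();print(s)
E
```

```text
pics
[[392.80480464   0.         279.90733339]
 [  0.         392.80480464 209.15720743]
 [  0.           0.           1.        ]] [ 0.82460793  2.37284946 -1.30977401] [ 0.42812016 -0.06598298  1.39587933]
[[454.99005601   0.         291.742121  ]
 [  0.         454.99005601 211.64635879]
 [  0.           0.           1.        ]] [ 2.10083165 -2.16560205  0.10306864] [0.02080928 0.53177541 1.01162378]
{'time_s': 0.1, 'joint_pos': array([ 6.77410177e+01,  5.25961435e+00,  7.05737055e+01,  1.08329433e-03,
        1.04268779e+02, -3.24919822e+00]), 'joint_vel': array([ 0.0096528 , -0.14011215, -0.1519339 ,  0.00656925, -0.00218231,
        0.01063714]), 'tau': array([ 2.65108814e-03, -4.60220146e+01, -4.19215715e+01, -2.31028089e-04,
        1.06469815e-02,  2.34067988e-05]), 'position': array([0.19534163, 0.56704012, 0.23026795]), 'orientation': array([[-9.45464437e-01,  3.25724606e-01, -6.91953144e-04],
       [ 3.25725319e-01,  9.45463019e-01, -1.64222844e-03],
       [ 1.19301898e-04, -1.77805525e-03, -9.99998412e-01]]), 'ft_force': array([-0.37706134, -0.38510184, -0.14837919]), 'ft_torque': array([ 0.0093601 ,  0.02915013, -0.02301349]), 'grasp_force': 0.0, 'width': 0.08564978060067147}
```

View pics/scene0.png

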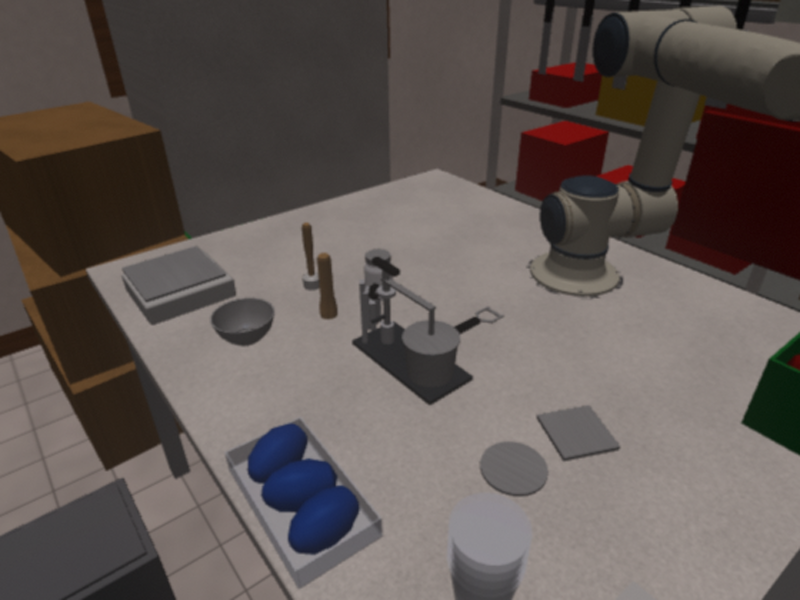

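View pics/top0.png

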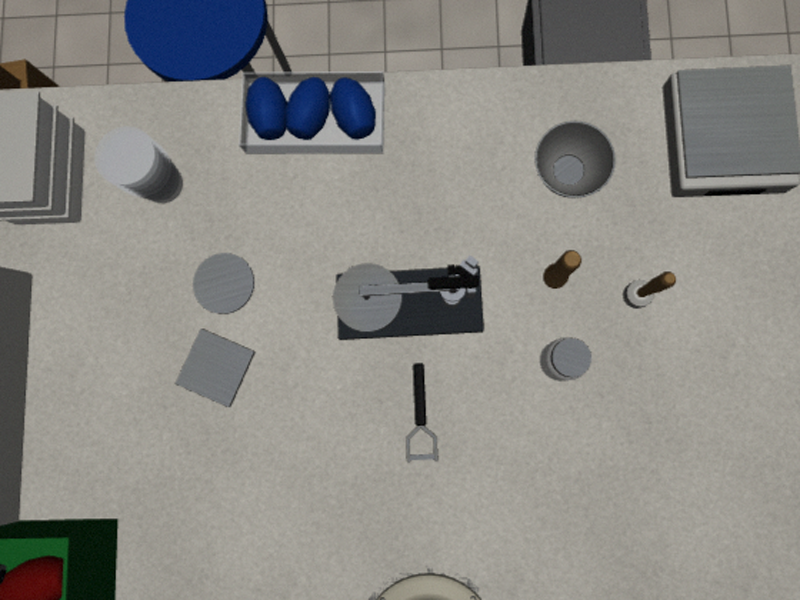

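The scene view shows the stand with the handle at about (382,265), the dauber at (310,285) and the plate at (514,468). In the top view the handle is near (453,283), the lid (367,297), the dauber's head (640,292), the plate (224,283), the muddler (565,265) and the jar (570,358). I'll enlarge crops to read these more closely.

```bash
python3 - <<'E'
import cv2,pickle,numpy as np
def crop(n,x,y,w,h,f):
    im=pickle.load(open(f'pics/{n}0.pkl','rb'))["image"][:,:,::-1]
    return cv2.resize(im[y:y+h,x:x+w],None,fx=f,fy=f,interpolation=cv2.INTER_CUBIC)
a=crop('scene',200,150,133,100,3); b=crop('top',225,170,133,100,3)
c=crop('top',370,170,133,100,3); d=crop('top',110,160,133,100,3)
a2=np.vstack([np.hstack([a,b]),np.hstack([c,d])])
print(a2.shape); cv2.imwrite('pics/crops.png',cv2.convertScaleAbs(a2,alpha=1.4))
E
```

```text
(600, 798, 3)
```

View pics/crops.png

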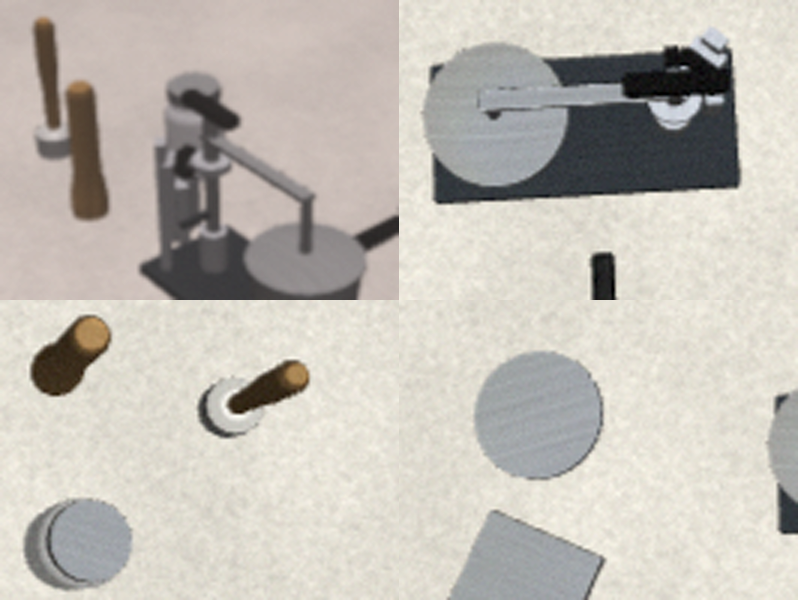

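The crops are, clockwise from top left: scene stand, top stand, top plate, top dauber.
- **Handle bar centre:** about (210,108) in the scene crop and (676,83) in the top crop.
- **Lid disc:** (305,258) and (495,114).
- **Dauber handle top:** (43,22) and (294,375). The head is at about (231,407).
- **Plate:** (539,415).

```bash
cat >cam.py <<'E'
import cv2,pickle,numpy as np
D={n:pickle.load(open(f'pics/{n}0.pkl','rb')) for n in('scene','top')}
def PT(d): return d["intrinsics"]@np.c_[cv2.Rodrigues(np.array(d["rvec"]))[0],np.array(d["tvec"])]
def tri(ps,pt,da=None,db=None):
    X=cv2.triangulatePoints(PT(da or D['scene']),PT(db or D['top']),np.array(ps,float),np.array(pt,float))[:,0]; return X[:3]/X[3]
def plane(n,p,z,d=None):
    P=PT(d or D[n]); H=np.c_[P[:,0],P[:,1],P[:,2]*z+P[:,3]]; q=np.linalg.solve(H,[*p,1]); return q[:2]/q[2]
def proj(n,X,d=None):
    q=PT(d or D[n])@[*X,1]; return q[:2]/q[2]
E
python3 - <<'E'
from cam import *
np.set_printoptions(precision=4,suppress=True)
S=lambda x,y:((x+.5)/3-.5+200,(y+.5)/3-.5+150)
T=lambda x,y:((x-399+.5)/3-.5+225,(y+.5)/3-.5+170)
C=lambda x,y:((x+.5)/3-.5+370,(y-300+.5)/3-.5+170)
L=lambda x,y:((x-399+.5)/3-.5+110,(y-300+.5)/3-.5+160)
print('handle',tri(S(210,108),T(676,83)),plane('top',T(676,83),.192))
print('bar ends z.192',plane('top',T(624,85),.192),plane('top',T(728,80),.192))
print('armend',tri(S(308,197),T(482,98)))
print('lid',tri(S(305,258),T(495,114)))
print('daubtop',tri(S(43,21),C(295,375)),plane('top',C(295,375),.165))
print('daubhead',tri(S(54,141),C(231,407)),plane('top',C(231,407),.026))
print('plate',tri((359.5,327.3),L(539,415)),plane('top',L(539,415),.01))
print('base corners',[plane('top',T(*p),.012) for p in((434,202),(739,184),(731,48),(433,66))])
print('mud',plane('top',C(55,368),.0),plane('top',C(94,334),.15),'jar',plane('top',C(90,541),.105))
E
```

```text
handle [ 0.5381 -0.051   0.1852] [ 0.5376 -0.0514]
bar ends z.192 [ 0.5374 -0.0174] [ 0.5384 -0.0853]
armend [0.5367 0.0812 0.1572]
lid [0.5354 0.0794 0.0927]
daubtop [ 0.5369 -0.3535  0.1616] [ 0.5371 -0.3529]
daubhead [ 0.5379 -0.3556  0.0111] [ 0.5364 -0.3515]
plate [0.5799 0.3316 0.0058] [0.5795 0.3298]
base corners [array([0.4797, 0.1375]), array([ 0.4863, -0.1012]), array([ 0.594 , -0.0993]), array([0.5879, 0.1371])]
mud [ 0.5758 -0.2241] [ 0.5726 -0.2252] jar [ 0.4338 -0.223 ]
```

```bash
cat >go.py <<'E'
import sys,numpy as np
from cell import manip
def delta(p,az=None):
    s=manip.read_state(); R=np.array(s["orientation"]); d=R.T@(np.array(p)-s["position"])*1000
    a=np.degrees(np.arctan2(R[1,1],R[0,1])); w=0 if az is None else (a-az+180)%360-180
    print("at",np.round(s["position"],4),"az %.1f"%a,"tilt",np.round(R[:2,2],4),"f",np.round(s["ft_force"],1),"t %.2f"%s["time_s"],"w %.4f"%s["width"])
    print("dx %.1f dy %.1f dz %.1f wz %.1f"%(*d,w))
a=list(map(float,sys.argv[1:])); delta(a[:3],a[3] if len(a)>3 else None)
E
cat >chk.py <<'E'
import sys
from cell import manip
s=manip.read_state(); f=s["ft_force"]; print(s["position"].round(4),f.round(1),round(s["width"],4)); sys.exit(abs(f[2])>float(sys.argv[1]))
E
python3 go.py .538 -.051 .26 1.4
```

```text
at [0.1953 0.567  0.2303] az 71.0 tilt [-0.0007 -0.0016] f [-0.4 -0.4 -0.1] t 0.10 w 0.0856
dx -525.3 dy -472.8 dz -29.0 wz 69.6
```

```bash
python3 -m pendant '[{"dx":-525.3,"dy":-472.8,"dz":-29,"wz":69.6,"grip":50},{"dx":-525.3,"dy":-472.8,"dz":-29,"wz":69.6,"grip":50},{"dx":-525.3,"dy":-472.8,"dz":-29,"wz":69.6,"grip":50},{"dx":-525.3,"dy":-472.8,"dz":-29,"wz":69.6,"grip":50},{"dx":-525.3,"dy":-472.8,"dz":-29,"wz":69.6,"grip":50},{"dx":-525.3,"dy":-472.8,"dz":-29,"wz":69.6,"grip":50},{"dx":-525.3,"dy":-472.8,"dz":-29,"wz":69.6,"grip":50},{"dx":-525.3,"dy":-472.8,"dz":-29,"wz":69.6,"grip":50},{"dx":-525.3,"dy":-472.8,"dz":-29,"wz":69.6,"grip":50},{"dx":-525.3,"dy":-472.8,"dz":-29,"wz":69.6,"grip":50},{"dx":-525.3,"dy":-472.8,"dz":-29,"wz":69.6,"grip":50},{"dx":-525.3,"dy":-472.8,"dz":-29,"wz":69.6,"grip":50}]' 30; python3 go.py .538 -.051 .26 1.4
```

```text
at [0.1953 0.567  0.2303] az 71.0 tilt [-0.0007 -0.0016] f [-0.4 -0.4 -0.1] t 0.10 w 0.0856
dx -525.3 dy -472.8 dz -29.0 wz 69.6schema error: expected keys wx, wy, wz, dx, dy, dz, grip
```

```bash
python3 -m pendant '[{"wx":0,"wy":0,"wz":69.6,"dx":-525.3,"dy":-472.8,"dz":-29,"grip":50},{"wx":0,"wy":0,"wz":69.6,"dx":-525.3,"dy":-472.8,"dz":-29,"grip":50},{"wx":0,"wy":0,"wz":69.6,"dx":-525.3,"dy":-472.8,"dz":-29,"grip":50},{"wx":0,"wy":0,"wz":69.6,"dx":-525.3,"dy":-472.8,"dz":-29,"grip":50},{"wx":0,"wy":0,"wz":69.6,"dx":-525.3,"dy":-472.8,"dz":-29,"grip":50},{"wx":0,"wy":0,"wz":69.6,"dx":-525.3,"dy":-472.8,"dz":-29,"grip":50},{"wx":0,"wy":0,"wz":69.6,"dx":-525.3,"dy":-472.8,"dz":-29,"grip":50},{"wx":0,"wy":0,"wz":69.6,"dx":-525.3,"dy":-472.8,"dz":-29,"grip":50},{"wx":0,"wy":0,"wz":69.6,"dx":-525.3,"dy":-472.8,"dz":-29,"grip":50},{"wx":0,"wy":0,"wz":69.6,"dx":-525.3,"dy":-472.8,"dz":-29,"grip":50},{"wx":0,"wy":0,"wz":69.6,"dx":-525.3,"dy":-472.8,"dz":-29,"grip":50},{"wx":0,"wy":0,"wz":69.6,"dx":-525.3,"dy":-472.8,"dz":-29,"grip":50}]' 30; python3 go.py .538 -.051 .26 1.4
```

```text
time_s: 1.3
position: [0.4865, 0.0409, 0.2557]
orientation: [[-0.024, 1.0, -0.0], [1.0, 0.024, 0.0], [0.0, -0.0, -1.0]]
ft_force: [1.0, 0.6, -0.4]
width: 0.05
grasp_force: 0.0
at [0.4865 0.0409 0.2557] az 1.4 tilt [-0.0001  0.0002] f [ 1.   0.6 -0.4] t 1.30 w 0.0500
dx -93.1 dy 49.2 dz -4.3 wz -0.0
```

```bash
python3 -m pendant '[{"wx":0,"wy":0,"wz":0,"dx":-45,"dy":24,"dz":-2,"grip":50},{"wx":0,"wy":0,"wz":0,"dx":-80,"dy":43,"dz":-4,"grip":50},{"wx":0,"wy":0,"wz":0,"dx":-93,"dy":49,"dz":-4,"grip":50},{"wx":0,"wy":0,"wz":0,"dx":-93,"dy":49,"dz":-4,"grip":50}]'; python3 go.py .538 -.051 .169 1.4
```

```text
time_s: 1.7
position: [0.5375, -0.0503, 0.2587]
orientation: [[-0.021, 1.0, -0.002], [1.0, 0.021, 0.0], [0.0, -0.002, -1.0]]
ft_force: [0.5, 0.4, -0.5]
width: 0.05
grasp_force: 0.0
at [ 0.5375 -0.0503  0.2587] az 1.2 tilt [-0.0022  0.0003] f [ 0.5  0.4 -0.5] t 1.70 w 0.0500
dx -0.7 dy 0.7 dz 89.7 wz -0.2
```

```bash
python3 -m pendant '[{"wx":0,"wy":0,"wz":0,"dx":0,"dy":0.5,"dz":30,"grip":50},{"wx":0,"wy":0,"wz":0,"dx":0,"dy":0.5,"dz":55,"grip":50},{"wx":0,"wy":0,"wz":0,"dx":0,"dy":0.5,"dz":72,"grip":50},{"wx":0,"wy":0,"wz":0,"dx":0,"dy":0.5,"dz":82,"grip":50},{"wx":0,"wy":0,"wz":0,"dx":0,"dy":0.5,"dz":89,"grip":50},{"wx":0,"wy":0,"wz":0,"dx":0,"dy":0.5,"dz":89,"grip":50}]'; python3 - <<'E'
from cell import manip
import cv2,numpy as np
a=[manip.get_image(n)["image"][:,:,::-1] for n in("scene","top")]
v=np.hstack([cv2.resize(i[y:y+130,x:x+100],None,fx=4,fy=4,interpolation=cv2.INTER_CUBIC) for i,x,y in((a[0],220,110),(a[1],260,150))])
cv2.imwrite('pics/g1.png',cv2.convertScaleAbs(v,alpha=1.4))
E
python3 go.py .538 -.051 .169 1.4
```

```text
time_s: 2.3
position: [0.5375, -0.048, 0.1705]
orientation: [[-0.025, 1.0, -0.001], [1.0, 0.025, 0.0], [0.0, -0.001, -1.0]]
ft_force: [-0.3, 0.9, -0.5]
width: 0.0502
grasp_force: 0.0
at [ 0.5381 -0.0485  0.172 ] az 1.4 tilt [ 0.0014 -0.0002] f [ 0.3 -0.6 -0.3] t 2.40 w 0.0499
dx -2.5 dy -0.1 dz 3.0 wz 0.0
```

View pics/g1.png

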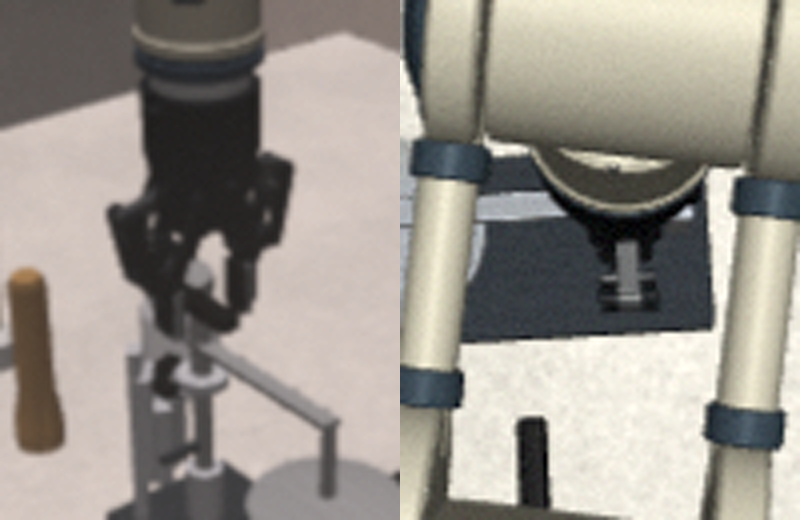

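The gripper straddles the black bar at about (215,315) in the left crop, so I lower it 3 mm, shift 2 mm and close.

```bash
python3 -m pendant '[{"wx":0,"wy":0,"wz":0,"dx":-2,"dy":0,"dz":3,"grip":50},{"wx":0,"wy":0,"wz":0,"dx":-2,"dy":0,"dz":3,"grip":8},{"wx":0,"wy":0,"wz":0,"dx":-2,"dy":0,"dz":3,"grip":8},{"wx":0,"wy":0,"wz":0,"dx":-2,"dy":0,"dz":3,"grip":8},{"wx":0,"wy":0,"wz":0,"dx":-2,"dy":0,"dz":3,"grip":8},{"wx":0,"wy":0,"wz":0,"dx":-2,"dy":0,"dz":3,"grip":8},{"wx":0,"wy":0,"wz":0,"dx":-2,"dy":0,"dz":3,"grip":8}]' 35; python3 go.py .538 -.051 .169 1.4
```

```text
time_s: 3.1
position: [0.5383, -0.0509, 0.1683]
orientation: [[-0.024, 1.0, 0.001], [1.0, 0.024, -0.0], [-0.0, 0.001, -1.0]]
ft_force: [2.6, -0.0, 2.1]
width: 0.0154
grasp_force: 38.5
at [ 0.5383 -0.0509  0.1683] az 1.4 tilt [ 0.0012 -0.0002] f [ 2.6 -0.   2.1] t 3.10 w 0.0154
dx -0.1 dy -0.3 dz -0.7 wz -0.0
```

Gripped at 15.4 mm. I lift 26 mm smoothly first.

```bash
python3 -m pendant '[{"wx":0,"wy":0,"wz":0,"dx":0,"dy":0,"dz":-3,"grip":8},{"wx":0,"wy":0,"wz":0,"dx":0,"dy":0,"dz":-7,"grip":8},{"wx":0,"wy":0,"wz":0,"dx":0,"dy":0,"dz":-12,"grip":8},{"wx":0,"wy":0,"wz":0,"dx":0,"dy":0,"dz":-17,"grip":8},{"wx":0,"wy":0,"wz":0,"dx":0,"dy":0,"dz":-21,"grip":8},{"wx":0,"wy":0,"wz":0,"dx":0,"dy":0,"dz":-24,"grip":8},{"wx":0,"wy":0,"wz":0,"dx":0,"dy":0,"dz":-26,"grip":8},{"wx":0,"wy":0,"wz":0,"dx":0,"dy":0,"dz":-26,"grip":8}]'; python3 chk.py 14
```

```text
time_s: 3.9
position: [0.5379, -0.0509, 0.1935]
orientation: [[-0.024, 1.0, -0.0], [1.0, 0.024, 0.0], [0.0, -0.0, -1.0]]
ft_force: [4.8, -0.1, -6.3]
width: 0.0151
grasp_force: 37.4
[ 0.5379 -0.0509  0.1935] [ 4.8 -0.1 -6.3] 0.0151False
```

```bash

python3 -m pendant '[{"wx":0,"wy":0,"wz":0,"dx":0,"dy":0,"dz":-1,"grip":8},{"wx":0,"wy":0,"wz":0,"dx":0,"dy":0,"dz":-2,"grip":8}]' >/dev/null && python3 chk.py 13 &&
python3 -m pendant '[{"wx":0,"wy":0,"wz":0,"dx":0,"dy":0,"dz":-1,"grip":8},{"wx":0,"wy":0,"wz":0,"dx":0,"dy":0,"dz":-2,"grip":8}]' >/dev/null && python3 chk.py 13 &&
python3 -m pendant '[{"wx":0,"wy":0,"wz":0,"dx":0,"dy":0,"dz":-1,"grip":8},{"wx":0,"wy":0,"wz":0,"dx":0,"dy":0,"dz":-2,"grip":8}]' >/dev/null && python3 chk.py 13 &&
python3 -m pendant '[{"wx":0,"wy":0,"wz":0,"dx":0,"dy":0,"dz":-1,"grip":8},{"wx":0,"wy":0,"wz":0,"dx":0,"dy":0,"dz":-2,"grip":8}]' >/dev/null && python3 chk.py 13 &&
python3 -m pendant '[{"wx":0,"wy":0,"wz":0,"dx":0,"dy":0,"dz":-1,"grip":8},{"wx":0,"wy":0,"wz":0,"dx":0,"dy":0,"dz":-2,"grip":8}]' >/dev/null && python3 chk.py 13 &&
python3 -m pendant '[{"wx":0,"wy":0,"wz":0,"dx":0,"dy":0,"dz":-1,"grip":8},{"wx":0,"wy":0,"wz":0,"dx":0,"dy":0,"dz":-2,"grip":8}]' >/dev/null && python3 chk.py 13 &&
python3 -m pendant '[{"wx":0,"wy":0,"wz":0,"dx":0,"dy":0,"dz":-1,"grip":8},{"wx":0,"wy":0,"wz":0,"dx":0,"dy":0,"dz":-2,"grip":8}]' >/dev/null && python3 chk.py 13 &&
python3 -m pendant '[{"wx":0,"wy":0,"wz":0,"dx":0,"dy":0,"dz":-1,"grip":8},{"wx":0,"wy":0,"wz":0,"dx":0,"dy":0,"dz":-2,"grip":8}]' >/dev/null && python3 chk.py 13
```

```text
[ 0.5379 -0.0508  0.1952] [ 5.1 -0.9 -6.6] 0.015False
```

```bash
sed -i 's/sys.exit(abs(f\[2\])>float(sys.argv\[1\]))/sys.exit(int(abs(f[2])>float(sys.argv[1])))/' chk.py
python3 -m pendant '[{"wx":0,"wy":0,"wz":0,"dx":0,"dy":0,"dz":-1,"grip":8},{"wx":0,"wy":0,"wz":0,"dx":0,"dy":0,"dz":-2,"grip":8}]' >/dev/null && python3 chk.py 13 &&
python3 -m pendant '[{"wx":0,"wy":0,"wz":0,"dx":0,"dy":0,"dz":-1,"grip":8},{"wx":0,"wy":0,"wz":0,"dx":0,"dy":0,"dz":-2,"grip":8}]' >/dev/null && python3 chk.py 13 &&
python3 -m pendant '[{"wx":0,"wy":0,"wz":0,"dx":0,"dy":0,"dz":-1,"grip":8},{"wx":0,"wy":0,"wz":0,"dx":0,"dy":0,"dz":-2,"grip":8}]' >/dev/null && python3 chk.py 13 &&
python3 -m pendant '[{"wx":0,"wy":0,"wz":0,"dx":0,"dy":0,"dz":-1,"grip":8},{"wx":0,"wy":0,"wz":0,"dx":0,"dy":0,"dz":-2,"grip":8}]' >/dev/null && python3 chk.py 13 &&
python3 -m pendant '[{"wx":0,"wy":0,"wz":0,"dx":0,"dy":0,"dz":-1,"grip":8},{"wx":0,"wy":0,"wz":0,"dx":0,"dy":0,"dz":-2,"grip":8}]' >/dev/null && python3 chk.py 13 &&
python3 -m pendant '[{"wx":0,"wy":0,"wz":0,"dx":0,"dy":0,"dz":-1,"grip":8},{"wx":0,"wy":0,"wz":0,"dx":0,"dy":0,"dz":-2,"grip":8}]' >/dev/null && python3 chk.py 13 &&
python3 -m pendant '[{"wx":0,"wy":0,"wz":0,"dx":0,"dy":0,"dz":-1,"grip":8},{"wx":0,"wy":0,"wz":0,"dx":0,"dy":0,"dz":-2,"grip":8}]' >/dev/null && python3 chk.py 13 &&
python3 -m pendant '[{"wx":0,"wy":0,"wz":0,"dx":0,"dy":0,"dz":-1,"grip":8},{"wx":0,"wy":0,"wz":0,"dx":0,"dy":0,"dz":-2,"grip":8}]' >/dev/null && python3 chk.py 13
```

```text
[ 0.5379 -0.0508  0.1972] [ 6.  -2.2 -6.4] 0.015
[ 0.5379 -0.0508  0.1992] [ 5.7 -1.6 -6.7] 0.0152
[ 0.5379 -0.0508  0.2012] [ 5.5 -0.7 -6.8] 0.0152
[ 0.5379 -0.0508  0.2031] [ 5.5 -0.2 -7.3] 0.0148
[ 0.5379 -0.0508  0.2051] [ 5.4 -1.4 -7.5] 0.0152
[ 0.5379 -0.0508  0.2071] [ 4.4 -1.4 -7.4] 0.0151
[ 0.5379 -0.0508  0.2091] [ 4.8 -1.5 -6.8] 0.0152
[ 0.5379 -0.0508  0.211 ] [ 6.  -1.2 -7.1] 0.0152
```

```bash

python3 -m pendant '[{"wx":0,"wy":0,"wz":0,"dx":0,"dy":0,"dz":-1,"grip":8},{"wx":0,"wy":0,"wz":0,"dx":0,"dy":0,"dz":-2,"grip":8}]' >/dev/null && python3 chk.py 13 &&
python3 -m pendant '[{"wx":0,"wy":0,"wz":0,"dx":0,"dy":0,"dz":-1,"grip":8},{"wx":0,"wy":0,"wz":0,"dx":0,"dy":0,"dz":-2,"grip":8}]' >/dev/null && python3 chk.py 13 &&
python3 -m pendant '[{"wx":0,"wy":0,"wz":0,"dx":0,"dy":0,"dz":-1,"grip":8},{"wx":0,"wy":0,"wz":0,"dx":0,"dy":0,"dz":-2,"grip":8}]' >/dev/null && python3 chk.py 13 &&
python3 -m pendant '[{"wx":0,"wy":0,"wz":0,"dx":0,"dy":0,"dz":-1,"grip":8},{"wx":0,"wy":0,"wz":0,"dx":0,"dy":0,"dz":-2,"grip":8}]' >/dev/null && python3 chk.py 13 &&
python3 -m pendant '[{"wx":0,"wy":0,"wz":0,"dx":0,"dy":0,"dz":-1,"grip":8},{"wx":0,"wy":0,"wz":0,"dx":0,"dy":0,"dz":-2,"grip":8}]' >/dev/null && python3 chk.py 13 &&
python3 -m pendant '[{"wx":0,"wy":0,"wz":0,"dx":0,"dy":0,"dz":-1,"grip":8},{"wx":0,"wy":0,"wz":0,"dx":0,"dy":0,"dz":-2,"grip":8}]' >/dev/null && python3 chk.py 13 &&
python3 -m pendant '[{"wx":0,"wy":0,"wz":0,"dx":0,"dy":0,"dz":-1,"grip":8},{"wx":0,"wy":0,"wz":0,"dx":0,"dy":0,"dz":-2,"grip":8}]' >/dev/null && python3 chk.py 13 &&
python3 -m pendant '[{"wx":0,"wy":0,"wz":0,"dx":0,"dy":0,"dz":-1,"grip":8},{"wx":0,"wy":0,"wz":0,"dx":0,"dy":0,"dz":-2,"grip":8}]' >/dev/null && python3 chk.py 13 &&
python3 -m pendant '[{"wx":0,"wy":0,"wz":0,"dx":0,"dy":0,"dz":-1,"grip":8},{"wx":0,"wy":0,"wz":0,"dx":0,"dy":0,"dz":-2,"grip":8}]' >/dev/null && python3 chk.py 13 &&
python3 -m pendant '[{"wx":0,"wy":0,"wz":0,"dx":0,"dy":0,"dz":-1,"grip":8},{"wx":0,"wy":0,"wz":0,"dx":0,"dy":0,"dz":-2,"grip":8}]' >/dev/null && python3 chk.py 13
```

```text
[ 0.5379 -0.0509  0.213 ] [ 5.6 -1.5 -7.9] 0.0153
[ 0.5379 -0.0508  0.2148] [  5.8  -0.4 -11.1] 0.0155
[ 0.5378 -0.0508  0.2151] [  8.4  -1.5 -16.9] 0.0156
```

Stop felt at TCP z of about 0.215, which is a lift of about 47 mm. I ease down about 4 mm and start the swing.

```bash

python3 -m pendant '[{"wx":0,"wy":0,"wz":0,"dx":0,"dy":0,"dz":3,"grip":8},{"wx":0,"wy":0,"wz":0,"dx":0,"dy":0,"dz":6,"grip":8},{"wx":0,"wy":0,"wz":2,"dx":0,"dy":0,"dz":6,"grip":8},{"wx":0,"wy":0,"wz":5,"dx":0,"dy":0,"dz":6,"grip":8},{"wx":0,"wy":0,"wz":9,"dx":0,"dy":0,"dz":6,"grip":8},{"wx":0,"wy":0,"wz":13,"dx":0,"dy":0,"dz":6,"grip":8},{"wx":0,"wy":0,"wz":17,"dx":0,"dy":0,"dz":6,"grip":8},{"wx":0,"wy":0,"wz":20,"dx":0,"dy":0,"dz":6,"grip":8},{"wx":0,"wy":0,"wz":20,"dx":0,"dy":0,"dz":6,"grip":8}]'; python3 go.py .538 -.051 .211 -78; python3 -c "
from cell import manip;print(manip.read_state()['ft_torque'])"
```

```text
time_s: 7.2
position: [0.5383, -0.0509, 0.2111]
orientation: [[0.321, 0.947, 0.0], [0.947, -0.321, -0.0], [0.0, 0.0, -1.0]]
ft_force: [8.5, -1.7, -7.1]
width: 0.0155
grasp_force: 37.2
at [ 0.5383 -0.0509  0.2111] az -18.7 tilt [ 0.0003 -0.0001] f [ 8.5 -1.7 -7.1] t 7.20 w 0.0155
dx -0.2 dy -0.2 dz 0.1 wz 59.3
[-0.22411968 -1.27107984  0.01773055]
```

```bash

python3 -m pendant '[{"wx":0,"wy":0,"wz":4,"dx":0.2,"dy":0.7,"dz":0,"grip":8},{"wx":0,"wy":0,"wz":9,"dx":0.2,"dy":0.7,"dz":0,"grip":8},{"wx":0,"wy":0,"wz":14,"dx":0.2,"dy":0.7,"dz":0,"grip":8},{"wx":0,"wy":0,"wz":19,"dx":0.2,"dy":0.7,"dz":0,"grip":8},{"wx":0,"wy":0,"wz":24,"dx":0.2,"dy":0.7,"dz":0,"grip":8},{"wx":0,"wy":0,"wz":29,"dx":0.2,"dy":0.7,"dz":0,"grip":8},{"wx":0,"wy":0,"wz":34,"dx":0.2,"dy":0.7,"dz":0,"grip":8},{"wx":0,"wy":0,"wz":39,"dx":0.2,"dy":0.7,"dz":0,"grip":8},{"wx":0,"wy":0,"wz":44,"dx":0.2,"dy":0.7,"dz":0,"grip":8},{"wx":0,"wy":0,"wz":49,"dx":0.2,"dy":0.7,"dz":0,"grip":8},{"wx":0,"wy":0,"wz":53,"dx":0.2,"dy":0.7,"dz":0,"grip":8},{"wx":0,"wy":0,"wz":55,"dx":0.2,"dy":0.7,"dz":0,"grip":8}]'; python3 go.py .538 -.051 .211 -78; python3 -c "
from cell import manip;print(manip.read_state()['ft_torque'])"
```

```text
time_s: 8.4
position: [0.5393, -0.0517, 0.2113]
orientation: [[0.96, 0.279, 0.001], [0.279, -0.96, -0.002], [0.001, 0.002, -1.0]]
ft_force: [8.6, -3.7, -6.9]
width: 0.0154
grasp_force: 37.2
at [ 0.5393 -0.0517  0.2113] az -73.8 tilt [ 0.0012 -0.0016] f [ 8.6 -3.7 -6.9] t 8.40 w 0.0154
dx -1.1 dy -1.1 dz 0.3 wz 4.2
[-0.67871291 -1.37825508  0.04399197]
```

```bash

python3 -m pendant '[{"wx":0,"wy":0,"wz":2,"dx":0,"dy":0,"dz":0,"grip":8},{"wx":0,"wy":0,"wz":3,"dx":0,"dy":0,"dz":1,"grip":8},{"wx":0,"wy":0,"wz":3,"dx":0,"dy":0,"dz":2,"grip":8},{"wx":0,"wy":0,"wz":3,"dx":0,"dy":0,"dz":3,"grip":8},{"wx":0,"wy":0,"wz":3,"dx":0,"dy":0,"dz":4,"grip":8},{"wx":0,"wy":0,"wz":3,"dx":0,"dy":0,"dz":5,"grip":8},{"wx":0,"wy":0,"wz":3,"dx":0,"dy":0,"dz":6,"grip":8},{"wx":0,"wy":0,"wz":3,"dx":0,"dy":0,"dz":7,"grip":8},{"wx":0,"wy":0,"wz":3,"dx":0,"dy":0,"dz":8,"grip":8},{"wx":0,"wy":0,"wz":3,"dx":0,"dy":0,"dz":9,"grip":8},{"wx":0,"wy":0,"wz":3,"dx":0,"dy":0,"dz":9.5,"grip":8}]'; python3 chk.py 3 ; python3 -m pendant '[{"wx":0,"wy":0,"wz":0,"dx":0,"dy":0,"dz":0.5,"grip":8},{"wx":0,"wy":0,"wz":0,"dx":0,"dy":0,"dz":1,"grip":8}]'
```

```text
time_s: 9.5
position: [0.5394, -0.0518, 0.202]
orientation: [[0.973, 0.231, 0.002], [0.231, -0.973, -0.002], [0.001, 0.002, -1.0]]
ft_force: [8.0, -5.0, -6.7]
width: 0.0149
grasp_force: 37.4
[ 0.5394 -0.0518  0.202 ] [ 8.  -5.  -6.7] 0.0149
time_s: 9.7
position: [0.5394, -0.0518, 0.2011]
orientation: [[0.973, 0.231, 0.002], [0.231, -0.973, -0.002], [0.001, 0.002, -1.0]]
ft_force: [7.6, -4.4, -6.3]
width: 0.0152
grasp_force: 37.4
```

```bash

python3 -m pendant '[{"wx":0,"wy":0,"wz":0,"dx":0,"dy":0,"dz":0.6,"grip":8},{"wx":0,"wy":0,"wz":0,"dx":0,"dy":0,"dz":1,"grip":8}]' >/dev/null ; python3 chk.py 2 ||  python3 -m pendant '[{"wx":0,"wy":0,"wz":0,"dx":0,"dy":0,"dz":0.5,"grip":8},{"wx":0,"wy":0,"wz":0,"dx":0,"dy":0,"dz":0.8,"grip":8}]' >/dev/null; python3 chk.py 2
```

```text
[ 0.5394 -0.0518  0.2005] [ 7.1 -3.5 -5.1] 0.0152
[ 0.5395 -0.0518  0.2004] [ 7.4 -3.7 -1.3] 0.015
```

The lid is carried by the notch. I release and rise.

```bash

python3 -m pendant '[{"wx":0,"wy":0,"wz":0,"dx":0,"dy":0,"dz":0.3,"grip":22},{"wx":0,"wy":0,"wz":0,"dx":0,"dy":0,"dz":0.3,"grip":36},{"wx":0,"wy":0,"wz":0,"dx":0,"dy":0,"dz":0.3,"grip":45},{"wx":0,"wy":0,"wz":0,"dx":0,"dy":0,"dz":0.3,"grip":45},{"wx":0,"wy":0,"wz":0,"dx":0,"dy":0,"dz":-15,"grip":45},{"wx":0,"wy":0,"wz":0,"dx":0,"dy":0,"dz":-45,"grip":45},{"wx":0,"wy":0,"wz":0,"dx":0,"dy":0,"dz":-80,"grip":45},{"wx":0,"wy":0,"wz":0,"dx":0,"dy":0,"dz":-100,"grip":45},{"wx":0,"wy":0,"wz":0,"dx":0,"dy":0,"dz":-100,"grip":45}]'; python3 - <<'E'
from cell import manip
import cv2,numpy as np
d=manip.get_image("scene")["image"][:,:,::-1]
cv2.imwrite('pics/open1.png',cv2.convertScaleAbs(cv2.resize(d[120:300,180:420],None,fx=3,fy=3,interpolation=cv2.INTER_CUBIC),alpha=1.4))
E
python3 go.py .5368 -.353 .30 0
```

```text
time_s: 11.0
position: [0.5394, -0.0509, 0.3051]
orientation: [[0.973, 0.232, 0.008], [0.232, -0.973, -0.001], [0.007, 0.003, -1.0]]
ft_force: [0.8, 0.4, -0.6]
width: 0.0446
grasp_force: 0.0
at [ 0.5391 -0.0509  0.3024] az -76.6 tilt [ 0.0043 -0.0007] f [ 0.3 -0.7 -0.5] t 11.05 w 0.0451
dx -72.2 dy 293.4 dz 2.6 wz -76.6
```

View pics/open1.png

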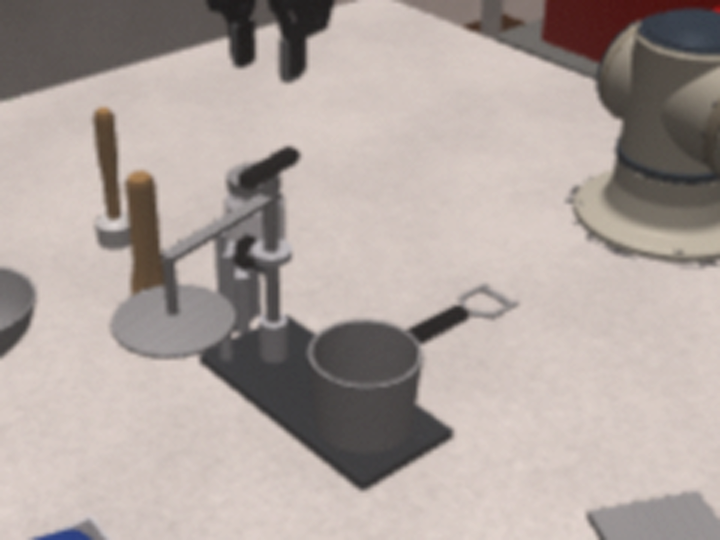

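The lid stands open in its rest, at about (172,320) in the crop. The pot is free, with its mouth at about (365,352). The dauber and muddler are untouched. Next I move above the dauber.

```bash

python3 -m pendant '[{"wx":0,"wy":0,"wz":-7,"dx":-5,"dy":21,"dz":2.6,"grip":60},{"wx":0,"wy":0,"wz":-15,"dx":-14,"dy":58,"dz":2.6,"grip":60},{"wx":0,"wy":0,"wz":-23,"dx":-24,"dy":98,"dz":2.6,"grip":60},{"wx":0,"wy":0,"wz":-31,"dx":-34,"dy":138,"dz":2.6,"grip":60},{"wx":0,"wy":0,"wz":-39,"dx":-44,"dy":178,"dz":2.6,"grip":60},{"wx":0,"wy":0,"wz":-47,"dx":-54,"dy":218,"dz":2.6,"grip":60},{"wx":0,"wy":0,"wz":-55,"dx":-62,"dy":252,"dz":2.6,"grip":60},{"wx":0,"wy":0,"wz":-63,"dx":-68,"dy":276,"dz":2.6,"grip":60},{"wx":0,"wy":0,"wz":-70,"dx":-72.2,"dy":293.4,"dz":2.6,"grip":60},{"wx":0,"wy":0,"wz":-76.6,"dx":-72.2,"dy":293.4,"dz":2.6,"grip":60},{"wx":0,"wy":0,"wz":-76.6,"dx":-72.2,"dy":293.4,"dz":2.6,"grip":60},{"wx":0,"wy":0,"wz":-76.6,"dx":-72.2,"dy":293.4,"dz":2.6,"grip":60}]'; python3 go.py .537 -.353 .116 0
```

```text
time_s: 12.25
position: [0.5362, -0.3527, 0.2959]
orientation: [[0.003, 1.0, -0.001], [1.0, -0.003, 0.001], [0.001, -0.001, -1.0]]
ft_force: [-0.4, 1.0, 0.1]
width: 0.06
grasp_force: 0.0
at [ 0.5362 -0.3527  0.2959] az -0.2 tilt [-0.0014  0.0012] f [-0.4  1.   0.1] t 12.25 w 0.0600
dx -0.6 dy 1.1 dz 179.9 wz -0.2
```

```bash

python3 -m pendant '[{"wx":0,"wy":0,"wz":0,"dx":0,"dy":1,"dz":25,"grip":60},{"wx":0,"wy":0,"wz":0,"dx":0,"dy":1,"dz":60,"grip":60},{"wx":0,"wy":0,"wz":0,"dx":0,"dy":1,"dz":95,"grip":60},{"wx":0,"wy":0,"wz":0,"dx":0,"dy":1,"dz":130,"grip":60},{"wx":0,"wy":0,"wz":0,"dx":0,"dy":1,"dz":158,"grip":60},{"wx":0,"wy":0,"wz":0,"dx":0,"dy":1,"dz":173,"grip":60},{"wx":0,"wy":0,"wz":0,"dx":0,"dy":1,"dz":179,"grip":60},{"wx":0,"wy":0,"wz":0,"dx":0,"dy":1,"dz":179,"grip":60}]'; python3 go.py .537 -.353 .116 0
python3 - <<'E'
from cell import manip
import cv2,numpy as np
d=manip.get_image("scene")["image"][:,:,::-1]
cv2.imwrite('pics/d1.png',cv2.convertScaleAbs(cv2.resize(d[100:250,160:310],None,fx=4,fy=4,interpolation=cv2.INTER_CUBIC),alpha=1.4))
E
```

```text
time_s: 13.05
position: [0.5374, -0.3527, 0.118]
orientation: [[0.001, 1.0, -0.0], [1.0, -0.001, 0.0], [0.0, -0.0, -1.0]]
ft_force: [-0.1, -0.8, 0.3]
width: 0.06
grasp_force: 0.0
at [ 0.5374 -0.3527  0.118 ] az -0.0 tilt [-0.0002  0.0002] f [-0.1 -0.8  0.3] t 13.05 w 0.0600
dx -0.3 dy -0.4 dz 2.0 wz -0.0
```

View pics/d1.png

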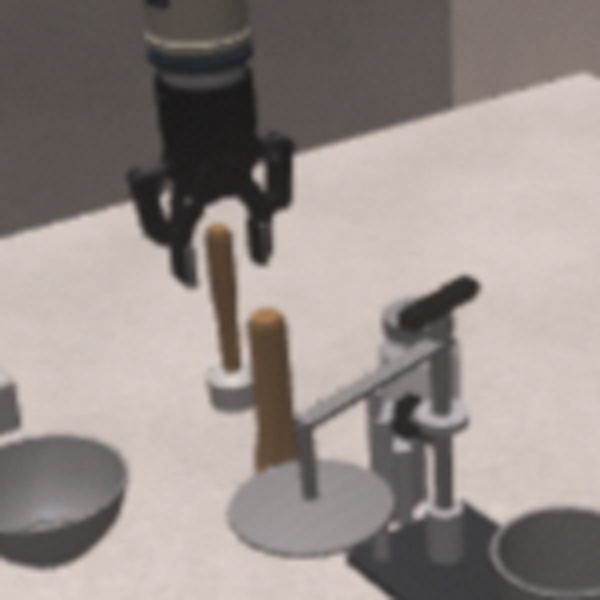

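The dauber's handle top, at about (219,230), sits between the fingers. I close on it at 40 N.

```bash

python3 -m pendant '[{"wx":0,"wy":0,"wz":0,"dx":0,"dy":-0.3,"dz":2,"grip":45},{"wx":0,"wy":0,"wz":0,"dx":0,"dy":-0.3,"dz":2,"grip":30},{"wx":0,"wy":0,"wz":0,"dx":0,"dy":-0.3,"dz":2,"grip":15},{"wx":0,"wy":0,"wz":0,"dx":0,"dy":-0.3,"dz":2,"grip":15},{"wx":0,"wy":0,"wz":0,"dx":0,"dy":-0.3,"dz":2,"grip":15},{"wx":0,"wy":0,"wz":0,"dx":0,"dy":-0.3,"dz":2,"grip":15},{"wx":0,"wy":0,"wz":0,"dx":0,"dy":-0.3,"dz":2,"grip":15}]' 45; python3 go.py .537 -.353 .30 0
```

```text
time_s: 13.8
position: [0.5375, -0.3534, 0.1173]
orientation: [[0.0, 1.0, 0.002], [1.0, -0.0, -0.001], [-0.001, 0.002, -1.0]]
ft_force: [0.3, 1.1, 5.6]
width: 0.0223
grasp_force: 44.6
at [ 0.5375 -0.3534  0.1173] az -0.0 tilt [ 0.0019 -0.0014] f [0.3 1.1 5.6] t 13.80 w 0.0223
dx 0.1 dy -0.2 dz -182.7 wz -0.0
```

```bash

python3 -m pendant '[{"wx":0,"wy":0,"wz":0,"dx":0,"dy":0,"dz":-10,"grip":15},{"wx":0,"wy":0,"wz":0,"dx":0,"dy":0,"dz":-30,"grip":15},{"wx":0,"wy":0,"wz":0,"dx":0,"dy":0,"dz":-60,"grip":15},{"wx":0,"wy":0,"wz":0,"dx":0,"dy":0,"dz":-95,"grip":15},{"wx":0,"wy":0,"wz":0,"dx":0,"dy":0,"dz":-130,"grip":15},{"wx":0,"wy":0,"wz":0,"dx":0,"dy":0,"dz":-165,"grip":15},{"wx":0,"wy":0,"wz":0,"dx":0,"dy":0,"dz":-200,"grip":15},{"wx":0,"wy":0,"wz":0,"dx":0,"dy":0,"dz":-230,"grip":15},{"wx":0,"wy":0,"wz":0,"dx":0,"dy":0,"dz":-250,"grip":15},{"wx":0,"wy":0,"wz":0,"dx":0,"dy":0,"dz":-260,"grip":15},{"wx":0,"wy":0,"wz":0,"dx":0,"dy":0,"dz":-260,"grip":15}]'; python3 go.py .5355 .079 .375 0
```

```text
time_s: 14.9
position: [0.537, -0.3531, 0.3778]
orientation: [[0.0, 1.0, 0.002], [1.0, -0.0, -0.001], [-0.001, 0.002, -1.0]]
ft_force: [0.4, 0.9, -0.7]
width: 0.0219
grasp_force: 44.2
at [ 0.537  -0.3531  0.3778] az -0.0 tilt [ 0.0018 -0.0014] f [ 0.4  0.9 -0.7] t 14.90 w 0.0219
dx 432.1 dy -1.7 dz 2.2 wz -0.0
```

```bash

python3 -m pendant '[{"wx":0,"wy":0,"wz":0,"dx":15,"dy":0,"dz":0,"grip":15},{"wx":0,"wy":0,"wz":0,"dx":45,"dy":0,"dz":0,"grip":15},{"wx":0,"wy":0,"wz":0,"dx":85,"dy":0,"dz":0,"grip":15},{"wx":0,"wy":0,"wz":0,"dx":130,"dy":0,"dz":0,"grip":15},{"wx":0,"wy":0,"wz":0,"dx":175,"dy":0,"dz":0,"grip":15},{"wx":0,"wy":0,"wz":0,"dx":220,"dy":0,"dz":0,"grip":15},{"wx":0,"wy":0,"wz":0,"dx":265,"dy":0,"dz":0,"grip":15},{"wx":0,"wy":0,"wz":0,"dx":310,"dy":-1,"dz":0,"grip":15},{"wx":0,"wy":0,"wz":0,"dx":355,"dy":-1.5,"dz":0,"grip":15},{"wx":0,"wy":0,"wz":0,"dx":395,"dy":-1.5,"dz":0,"grip":15},{"wx":0,"wy":0,"wz":0,"dx":420,"dy":-1.5,"dz":0,"grip":15},{"wx":0,"wy":0,"wz":0,"dx":432,"dy":-1.5,"dz":0,"grip":15}]'; 
python3 -m pendant '[{"wx":0,"wy":0,"wz":0,"dx":0,"dy":0,"dz":0,"grip":15},{"wx":0,"wy":0,"wz":0,"dx":0,"dy":0,"dz":20,"grip":15},{"wx":0,"wy":0,"wz":0,"dx":0,"dy":0,"dz":50,"grip":15},{"wx":0,"wy":0,"wz":0,"dx":0,"dy":0,"dz":80,"grip":15},{"wx":0,"wy":0,"wz":0,"dx":0,"dy":0,"dz":105,"grip":15},{"wx":0,"wy":0,"wz":0,"dx":0,"dy":0,"dz":120,"grip":15},{"wx":0,"wy":0,"wz":0,"dx":0,"dy":0,"dz":125,"grip":15},{"wx":0,"wy":0,"wz":0,"dx":0,"dy":0,"dz":125,"grip":15}]'
python3 go.py .5355 .079 .171 0
python3 - <<'E'
from cell import manip
import cv2,numpy as np
d=manip.get_image("scene")["image"][:,:,::-1]
cv2.imwrite('pics/p1.png',cv2.convertScaleAbs(cv2.resize(d[100:300,200:360],None,fx=3,fy=3,interpolation=cv2.INTER_CUBIC),alpha=1.4))
E
```

```text
time_s: 16.1
position: [0.5351, 0.0812, 0.3745]
orientation: [[-0.003, 1.0, -0.003], [1.0, 0.003, 0.0], [0.0, -0.003, -1.0]]
ft_force: [0.2, 0.1, -1.2]
width: 0.0222
grasp_force: 44.3
time_s: 16.9
position: [0.5354, 0.0778, 0.2502]
orientation: [[0.002, 1.0, -0.002], [1.0, -0.002, -0.001], [-0.001, -0.002, -1.0]]
ft_force: [-0.6, 0.5, -1.4]
width: 0.0221
grasp_force: 44.3
at [0.5354 0.0778 0.2502] az -0.1 tilt [-0.0017 -0.0005] f [-0.6  0.5 -1.4] t 16.90 w 0.0221
dx 1.3 dy 0.2 dz 79.2 wz -0.1
```

View pics/p1.png

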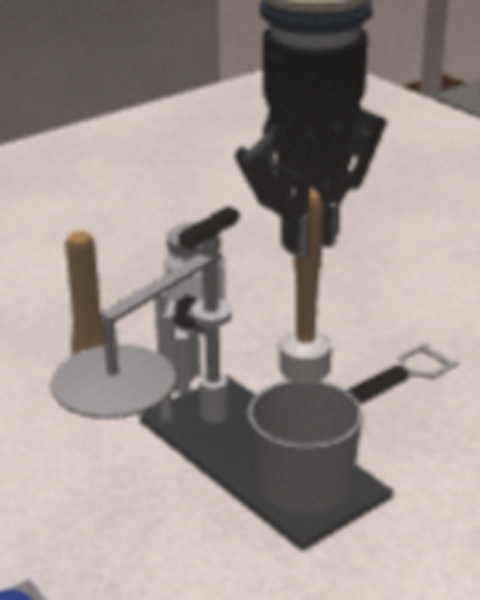

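The dauber hangs upright with its head at about (305,355), right above the pot mouth at about (305,410). I dip to about 35 mm below the rim.

```bash

python3 -m pendant '[{"wx":0,"wy":0,"wz":0,"dx":1,"dy":0,"dz":12,"grip":15},{"wx":0,"wy":0,"wz":0,"dx":1,"dy":0,"dz":32,"grip":15},{"wx":0,"wy":0,"wz":0,"dx":1,"dy":0,"dz":52,"grip":15},{"wx":0,"wy":0,"wz":0,"dx":1,"dy":0,"dz":68,"grip":15},{"wx":0,"wy":0,"wz":0,"dx":1,"dy":0,"dz":77,"grip":15},{"wx":0,"wy":0,"wz":0,"dx":1,"dy":0,"dz":79,"grip":15},{"wx":0,"wy":0,"wz":0,"dx":1,"dy":0,"dz":79,"grip":15},{"wx":0,"wy":0,"wz":0,"dx":1,"dy":0,"dz":79,"grip":15},{"wx":0,"wy":0,"wz":0,"dx":1,"dy":0,"dz":79,"grip":15}]'
python3 go.py .5355 .079 .26 0
```

```text
time_s: 17.85
position: [0.5361, 0.0801, 0.1731]
orientation: [[0.0, 1.0, 0.002], [1.0, -0.0, 0.0], [0.0, 0.002, -1.0]]
ft_force: [-0.4, 0.4, -1.4]
width: 0.022
grasp_force: 44.3
at [0.5361 0.0801 0.1731] az -0.0 tilt [0.0019 0.0001] f [-0.4  0.4 -1.4] t 17.85 w 0.0220
dx -1.0 dy -0.4 dz -86.9 wz -0.0
```

```bash

python3 -m pendant '[{"wx":0,"wy":0,"wz":0,"dx":0,"dy":0,"dz":0,"grip":15},{"wx":0,"wy":0,"wz":0,"dx":0,"dy":0,"dz":-10,"grip":15},{"wx":0,"wy":0,"wz":0,"dx":0,"dy":0,"dz":-30,"grip":15},{"wx":0,"wy":0,"wz":0,"dx":0,"dy":0,"dz":-55,"grip":15},{"wx":0,"wy":0,"wz":0,"dx":0,"dy":0,"dz":-75,"grip":15},{"wx":0,"wy":0,"wz":0,"dx":0,"dy":0,"dz":-87,"grip":15},{"wx":0,"wy":0,"wz":0,"dx":0,"dy":0,"dz":-90,"grip":15}]'
python3 -m pendant '[{"wx":0,"wy":0,"wz":0,"dx":10,"dy":2,"dz":0,"grip":15},{"wx":0,"wy":0,"wz":0,"dx":35,"dy":6,"dz":0,"grip":15},{"wx":0,"wy":0,"wz":0,"dx":70,"dy":12,"dz":0,"grip":15},{"wx":0,"wy":0,"wz":0,"dx":105,"dy":18,"dz":0,"grip":15},{"wx":0,"wy":0,"wz":0,"dx":140,"dy":24,"dz":0,"grip":15},{"wx":0,"wy":0,"wz":0,"dx":175,"dy":30,"dz":0,"grip":15},{"wx":0,"wy":0,"wz":0,"dx":210,"dy":37,"dz":0,"grip":15},{"wx":0,"wy":0,"wz":0,"dx":236,"dy":42,"dz":0,"grip":15},{"wx":0,"wy":0,"wz":0,"dx":248,"dy":43.5,"dz":0,"grip":15},{"wx":0,"wy":0,"wz":0,"dx":250,"dy":43.5,"dz":0,"grip":15},{"wx":0,"wy":0,"wz":0,"dx":250,"dy":43.5,"dz":0,"grip":15},{"wx":0,"wy":0,"wz":0,"dx":250,"dy":43.5,"dz":0,"grip":15}]'
python3 go.py .5797 .3303 .127 0
```

```text
time_s: 18.55
position: [0.5361, 0.0801, 0.2644]
orientation: [[0.0, 1.0, 0.003], [1.0, -0.0, 0.0], [0.0, 0.003, -1.0]]
ft_force: [-1.1, 0.3, -2.3]
width: 0.0219
grasp_force: 44.4
time_s: 19.75
position: [0.5792, 0.3288, 0.2622]
orientation: [[0.001, 1.0, 0.0], [1.0, -0.001, -0.0], [-0.0, 0.0, -1.0]]
ft_force: [0.3, -0.2, -1.3]
width: 0.0219
grasp_force: 44.4
at [0.5792 0.3288 0.2622] az -0.1 tilt [ 0.0002 -0.0004] f [ 0.3 -0.2 -1.3] t 19.75 w 0.0219
dx 1.5 dy 0.4 dz 135.2 wz -0.1
```

Lower to about 5 mm above the plate, then feel for contact.

```bash

python3 -m pendant '[{"wx":0,"wy":0,"wz":0,"dx":1,"dy":0.4,"dz":15,"grip":15},{"wx":0,"wy":0,"wz":0,"dx":1,"dy":0.4,"dz":40,"grip":15},{"wx":0,"wy":0,"wz":0,"dx":1,"dy":0.4,"dz":70,"grip":15},{"wx":0,"wy":0,"wz":0,"dx":1,"dy":0.4,"dz":98,"grip":15},{"wx":0,"wy":0,"wz":0,"dx":1,"dy":0.4,"dz":116,"grip":15},{"wx":0,"wy":0,"wz":0,"dx":1,"dy":0.4,"dz":126,"grip":15},{"wx":0,"wy":0,"wz":0,"dx":1,"dy":0.4,"dz":130,"grip":15},{"wx":0,"wy":0,"wz":0,"dx":1,"dy":0.4,"dz":130,"grip":15},{"wx":0,"wy":0,"wz":0,"dx":1,"dy":0.4,"dz":130,"grip":15}]'
python3 chk.py 4 && python3 -m pendant '[{"wx":0,"wy":0,"wz":0,"dx":0,"dy":0,"dz":1,"grip":15},{"wx":0,"wy":0,"wz":0,"dx":0,"dy":0,"dz":2,"grip":15}]' >/dev/null && python3 chk.py 4 && python3 -m pendant '[{"wx":0,"wy":0,"wz":0,"dx":0,"dy":0,"dz":1,"grip":15},{"wx":0,"wy":0,"wz":0,"dx":0,"dy":0,"dz":1,"grip":15}]' >/dev/null && python3 chk.py 4 && python3 -m pendant '[{"wx":0,"wy":0,"wz":0,"dx":0,"dy":0,"dz":1,"grip":15},{"wx":0,"wy":0,"wz":0,"dx":0,"dy":0,"dz":1,"grip":15}]' >/dev/null && python3 chk.py 4 && python3 -m pendant '[{"wx":0,"wy":0,"wz":0,"dx":0,"dy":0,"dz":1,"grip":15},{"wx":0,"wy":0,"wz":0,"dx":0,"dy":0,"dz":1,"grip":15}]' >/dev/null && python3 chk.py 4 && python3 -m pendant '[{"wx":0,"wy":0,"wz":0,"dx":0,"dy":0,"dz":1,"grip":15},{"wx":0,"wy":0,"wz":0,"dx":0,"dy":0,"dz":1,"grip":15}]' >/dev/null && python3 chk.py 4
```

```text
time_s: 20.65
position: [0.5802, 0.331, 0.1337]
orientation: [[0.0, 1.0, 0.002], [1.0, -0.0, 0.001], [0.001, 0.002, -1.0]]
ft_force: [-0.0, -0.3, -1.4]
width: 0.0218
grasp_force: 44.4
[0.5802 0.331  0.1337] [-0.  -0.3 -1.4] 0.0218
[0.5799 0.3312 0.1311] [ 1.3 -0.3 -1.2] 0.0218
[0.5795 0.331  0.1288] [ 0.  -0.3 -1.1] 0.0217
[0.5795 0.331  0.1277] [ 0.7  0.6 -1.2] 0.0218
[0.5796 0.3311 0.1274] [-0.1 -0.4 -0.7] 0.0219
[0.5798 0.3312 0.1274] [-1.4 -0.4  5.1] 0.0216
```

Contact at TCP z 0.1274, so the underside is at about 10 mm, as expected. I look, then release and rise.

```bash

python3 -m pendant '[{"wx":0,"wy":0,"wz":0,"dx":0,"dy":0,"dz":-0.4,"grip":24},{"wx":0,"wy":0,"wz":0,"dx":0,"dy":0,"dz":-0.4,"grip":32},{"wx":0,"wy":0,"wz":0,"dx":0,"dy":0,"dz":-0.4,"grip":45},{"wx":0,"wy":0,"wz":0,"dx":0,"dy":0,"dz":-0.4,"grip":60},{"wx":0,"wy":0,"wz":0,"dx":0,"dy":0,"dz":-0.4,"grip":60},{"wx":0,"wy":0,"wz":0,"dx":0,"dy":0,"dz":-15,"grip":60},{"wx":0,"wy":0,"wz":0,"dx":0,"dy":0,"dz":-50,"grip":60},{"wx":0,"wy":0,"wz":0,"dx":0,"dy":0,"dz":-95,"grip":60},{"wx":0,"wy":0,"wz":0,"dx":0,"dy":0,"dz":-140,"grip":60},{"wx":0,"wy":0,"wz":0,"dx":0,"dy":0,"dz":-150,"grip":60},{"wx":0,"wy":0,"wz":0,"dx":0,"dy":0,"dz":-150,"grip":60}]'
python3 - <<'E'
from cell import manip
import cv2
d=manip.get_image("scene")["image"][:,:,::-1]
cv2.imwrite('pics/end.png',cv2.convertScaleAbs(cv2.resize(d[100:400,180:500],None,fx=2,fy=2,interpolation=cv2.INTER_CUBIC),alpha=1.4))
E
```

```text
time_s: 22.75
position: [0.5802, 0.3314, 0.2808]
orientation: [[0.0, 1.0, 0.007], [1.0, -0.0, 0.003], [0.003, 0.007, -1.0]]
ft_force: [-0.0, 0.1, -0.5]
width: 0.0606
grasp_force: 0.0
```

View pics/end.png

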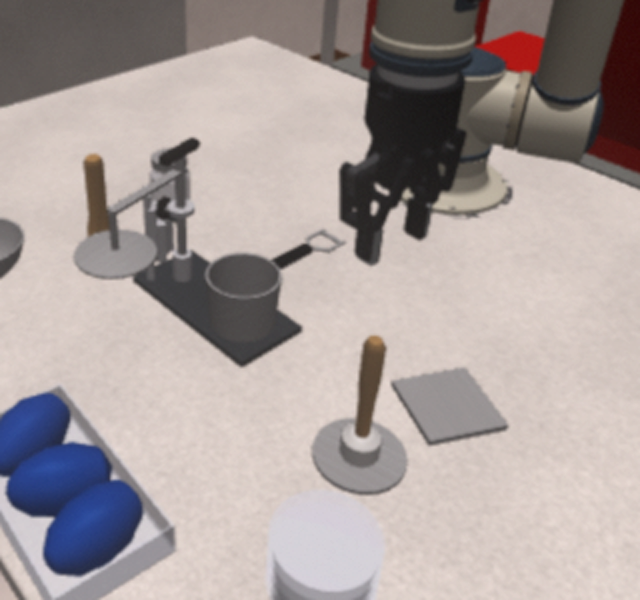

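The dauber stands upright in the middle of the plate, with its head at about (361,450). The lid is still open and the gripper is clear.

```bash
python3 -c "
from cell import manip; print(manip.hand_in())"
```

```text
the job is handed in; nothing more can be done
None
```

I handed the job in at about 23 s of the 61 s: the last picture shows the lid open in its rest and the dauber, dipped about 34 mm below the rim, upright in the middle of the plate; the muddler and jar were never touched, and no verdict came back.

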